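Lock the bench spindle with its indexing collar

ROBOT

A 6-joint arm with a two-finger parallel gripper is mounted at the origin on the work surface. World frame = base frame: x ahead of the robot, y to its left, z up, the work surface at z = 0. Lengths are in m, angles in rad, forces in N, time in s.
With the tool pointing down it reaches from about 0.425 to 0.95 m from the base axis. Payload 14.7 kg.
Tool frame: the origin (TCP) lies between the finger pads; the fingertips stand manip.nose_length ahead of it and the grasp point (between the pads) lies 2 mm behind it (manip.nose_length is the distance from the TCP to the fingertips, in m); z points along the fingers, y is the direction in which the jaws open and shut (so a half turn about z gives the same grasp; the last joint's range is limited). The gripper opens to 85 mm and grips with 20 to 120 N. Pads are 22 mm wide; open, the fingers measure 114 mm over their backs; the gripper's body (76 mm by 85 mm) begins 54 mm behind the grasp point. The pads swing forward as they close: fully open they stand 13 mm farther back than shut.
Start: joints at [1.181, 0.48, 1.596, -0, 1.065, -0.047], TCP at [0.218, 0.612, 0.248] pointing down, gripper open.
Joint ranges: [-2.75, 2.75], [-0.82, 2.05], [0.23, 2.67], [-1.56, 4.7], [0.09, 2.69], [-2.92, 2.92]. Speed limits (rad/s): [1.89, 1.89, 2.39, 3.01, 3.01, 3.01].

INTERFACE

Orientations are given as a rotation vector (axis times angle).
In Python, from workcell import manip, grab_frame, get_calibration, ticket, look_for, outline_of gives the robot as it stands. The module is installed in compiled form; this text tells all that it offers.
- The arm moves only by the shell command python3 -m pendant 'ROWS' [FORCE]. ROWS is text: rows parted by semicolons, each of 7 numbers parted by spaces: the turn, a rotation vector about the tool's x, y, z in degrees, then the shift along the tool's x, y, z in cm, then the gripper command: -1 is shut, 1 is fully open, values between are in proportion. A call has 1 to 8 rows; each row is the pose to reach, as a shift and turn from the pose measured when the call began, along the tool's axes at that moment; what a row does not reach only later rows make up. A row lasts 1/8 s, in which the tool goes at most 62.5 mm and 10.7 degrees, less where a joint would pass 70% of its speed; a pose out of reach is approached as far as the arm can. A call with a gripper value outside its range is refused whole. The fingers move at their own pace and stop on an object; FORCE is the grip in N (left out, the last holds). Time passes only in rows, so rows that repeat a pose let the fingers close. It gives the time, the measured TCP pose, the force and the opening at its end, in the units of the state.
- manip.sense(): the state, without advancing time (a new reading comes with each control period).
- grab_frame(name): name is "scene" or "top" or "wrist"; returns (picture, depth): 384x512x3 uint8, blue, green, red; 384x512 float32, m along the optical axis (not along the pixel's ray), 0 where there is no reading.
- get_calibration(name): a dict with "fx", "fy", "cx", "cy" (pixels), "dist_coeffs" ([k1, k2, p1, p2, k3] as OpenCV has them; the pictures are not rectified), "rvec" (rotation vector, rad) and "tvec" (3), from world to camera coordinates, as OpenCV has them; the wrist camera has in their place "mount" (4x4, takes a point from camera to tool coordinates, whose origin is the TCP and whose axes are the flange's). Camera axes: x right, y down, z forward; pixel columns grow to the right and rows downward; lengths in m; the calibration is good to about 2 mm. A picture is of the moment at which its call begins: read the wrist's pose just before it. get_calibration takes no time and is no camera call.
- ticket.finish_job(): hands the job in, once; it reports no verdict.
Trained networks look in the newest picture that a camera, given by its name, has taken for a name from the list of things; names that differ only in an ending like _2 or _b are one class to them, and where a whole thing is asked for, a point or a joint stands for the part that bears it (a point fixed in the world has none). Each returns a list of dicts, best first, with "p" (0 to 1); they miss things now and then, are a little off and sometimes report something else, mostly with a low value. They report only what shows in the picture. A call takes as long as a camera call. They do not tell look-alikes from the thing itself.
- look_for(camera, label): "location" ([x, y, z] in m, in the coordinates of the camera as it stood for that picture, good to about 4 mm: the middle of the surface that is visible of it).
- outline_of(camera, label): "mask" (384x512 bool, what is visible of it).
The state is a dict: "clock": time; "joint_pos": joint angles; "joint_vel": joint speeds; "effort": joint torques, N m; "eef_pos": TCP position; "tcp_rot": TCP orientation; "ft_force": force on the tool from outside, world axes, zero at the start; "wrist_torque": the same for the moment, N m; "opening": finger opening in m.
Only numpy, scipy, OpenCV 4.12 (cv2) and the standard library are available. Lean on these libraries where they do the work, as an engineer would, in place of code of your own. Each camera call takes 0.05 s, during which the arm holds its last target. There are 200 camera calls.

TASK

Take the top of the upright spindle shaft in the fingers, feel for its set-screw flat, and turn the shaft until the flat faces straight away from the square socket in the spindle's base; then let go of it. Then take the aluminium collar off its wooden rest, lower it over the shaft with its set-screw side on the flat and its square plug in the socket, and push it fully down against the spring washer. Finish while still holding the collar pressed down there, ready for the screw to be tightened, and leave the other things on the bench alone.

Things in the scene. Friction and masses are not known exactly. Their poses are not given: they have to be found in the camera images.
- spindle_base: Fixed grey cast base of a bench spindle, a plate 150 x 100 x 30 mm. Origin on the bench under the axis of the upright shaft, z up; the plate runs from x = -95 to x = +55 mm and y = -50 to +50 mm in its frame. The socket lies towards its own -x. Position and yaw vary.
- socket (a point): Centre of the mouth of the square blind socket in the base's top face (60 mm from the shaft axis, in the base's -x; 30 mm above the bench): 20 x 20 mm, sides parallel to the base's x and y, 20 mm deep, 2 mm chamfer.
- shaft_top (a point): Top end of the upright steel shaft, on its axis, 90 mm above the bench. 22 mm diameter, with one flat milled along all of it above the washer, 6 mm from the axis: 17 mm across the flat. The top 5 mm taper (to 15 mm diameter). It turns stiffly (0.08 N m) and stays where it is left; fingers closing across the flat square it to themselves.
- shaft (a joint): Turn of the shaft about its upright axis, rad, positive counterclockwise from above: the angle from the base's +x to the direction in which the flat faces. 0: the flat faces straight away from the socket. Starts between 0.5 and 1.4.
- washer (a joint): How far the round brass spring washer (36 mm diameter, around the shaft) is pressed down, m: 0 free (its top 52 mm above the bench), 0.010 at its stop (top 42 mm above the bench). The spring takes 6 N to start moving and 11 N at the stop.
- collar: Loose aluminium collar, 0.15 to 0.31 kg: square hub 40 x 40 x 30 mm (x, y, z); its +y and -y faces are free to grip. Origin: centre of the hub's underside, on the bore axis, z up. Starts upright on the rest, origin 45 mm above the bench; 52 mm when resting on the free washer, 42 mm fully home. On the spindle its x points the same way as the base's x.
- plug_tip (a point): Centre of the lower end of the collar's upright black plug, 60 mm from the bore axis in the collar's -x, 26 mm below the hub's underside. 16 x 16 mm, sides parallel to the hub's, the lowest 8 mm tapering to 10 x 10 mm. An arm 14 mm wide (16 to 30 mm above the hub's underside) joins it to the hub. Fully home the tip is 14 mm below the base's top.
- rest: Fixed wooden block 50 x 36 x 45 mm (x, y, z) under the collar's hub; origin at the centre of its underside, on the bench.
- tin_ring: Loose fluted brass ring, about 135 mm across and 30 mm high, flat on the bench; bystander. Origin at the centre of its underside.
- screwdriver: Loose screwdriver with a black handle, 200 mm long, lying on the bench; bystander. Origin under its middle.
- glue_jar: Loose small white jar with a black cap, 54 mm across and 75 mm high; bystander. Origin at the centre of its underside.
- hub_top (a point): Centre of the upper mouth of the collar's bore, 30 mm above its origin. The upright through bore is D-shaped: 25 mm diameter, flat side 7.5 mm from the axis, towards the collar's +x. The round dark set screw (10 mm diameter) sticks out 6 mm from the hub's +x face, halfway up.
Mind the look-alikes: they are no part of the job. Several things have the shape of the collar; the one meant has the colours described above.

How it is judged:
On the way, in this order (a step that is already met when the one before it is completed fails the run):
1. the fingers hold the shaft with its flat facing straight away from the socket (within 0.14 rad) (value of joint shaft between -0.14 and 0.14 rad and contact force between the fingers and spindle_base above 1 N), for 0.2 s.
2. the fingers have let go of the shaft, the flat still facing away from the socket (within 0.2 rad) (value of joint shaft between -0.2 and 0.2 rad and contact force between the fingers and spindle_base below 0.1 N), for 0.2 s.
3. the collar is held clear above its rest (z of collar in the frame of rest above 0.065 m and contact force between the fingers and collar above 1 N), for 0.1 s.
At the end, for the whole second after the job is handed in: Fingers on the collar (over 3 N), washer pressed over 7 of 10 mm; collar at rest, upright and square to the base within 0.08 rad, bore within 4 mm of the shaft axis, plug over 10 mm deep and within 5 mm of the socket's centre; flat within 0.35 rad of straight away from the socket (value of joint washer above 0.007 m and horizontal distance between collar and shaft_top below 0.004 m and horizontal distance between plug_tip and socket below 0.005 m and z of plug_tip in the frame of spindle_base below 0.02 m and angle between the x axis of collar and the x axis of spindle_base, either way round below 0.08 rad and angle between collar's own z axis and vertical below 0.08 rad and value of joint shaft between -0.35 and 0.35 rad and linear speed of collar below 0.01 m/s and contact force between the fingers and collar above 3 N); the arm keeps its last pose, push and grip.
It fails at once if a bystander (brass ring, screwdriver or jar) was moved more than 25 mm (distance of any of tin_ring, screwdriver, glue_jar from where it was at the start of the episode above 0.025 m).
It also fails if it takes over 58 s, if anything falls off the work surface, if the arm or the gripper's body presses on something with over 40 N, if the wrist force passes 120 N, or if a joint passes its speed limit or range.

## Working session

There is one attempt and no reset: what is moved stays moved. The work goes in short steps, Python scripts to look and compute and a shell command to move; the robot and the scene stay as the last step left them, time stands still between calls to the robot, and variables do not carry over. Pictures are saved under pics/ and viewed, about 8 in all and at most 12, crops included, and the job is handed in when it is done.

```bash
mkdir -p pics; cat > h.py <<'E'
import numpy as np, cv2
from workcell import manip, grab_frame, get_calibration, ticket, look_for, outline_of
from scipy.spatial.transform import Rotation as R
def cam2world(cam,st=None):
    c=get_calibration(cam)
    if cam=="wrist":
        T=np.eye(4);T[:3,:3]=R.from_rotvec(st["tcp_rot"]).as_matrix();T[:3,3]=st["eef_pos"]
        return T@np.array(c["mount"])
    T=np.eye(4);r=cv2.Rodrigues(np.array(c["rvec"],float))[0];T[:3,:3]=r.T;T[:3,3]=-r.T@np.array(c["tvec"],float).ravel()
    return T
def cloud(cam,depth,st=None):
    c=get_calibration(cam);K=np.array([[c["fx"],0,c["cx"]],[0,c["fy"],c["cy"]],[0,0,1]])
    v,u=np.mgrid[0:384,0:512]
    n=cv2.undistortPoints(np.stack([u,v],-1).reshape(-1,1,2).astype(np.float64),K,np.array(c["dist_coeffs"],float)).reshape(384,512,2)
    P=np.dstack([n[...,0]*depth,n[...,1]*depth,depth])
    T=cam2world(cam,st);W=P@T[:3,:3].T+T[:3,3];W[depth<=0]=np.nan
    return W
E
python3 - <<'E'
from h import *
st=manip.sense();print({k:np.round(v,3) for k,v in st.items()}, manip.nose_length)
ims=[]
for cam in("scene","top"):
    im,d=grab_frame(cam);np.savez(f"{cam}.npz",im=im,d=d);ims.append(im)
    T=cam2world(cam)
    for l in("spindle_base","shaft_top","socket","collar","rest","tin_ring","screwdriver","glue_jar","washer"):
        r=look_for(cam,l)
        print(cam,l,[(round(x["p"],2),np.round(T[:3,:3]@np.array(x["location"])+T[:3,3],3).tolist()) for x in r[:4]])
cv2.imwrite("pics/a1.png",ims[0]);cv2.imwrite("pics/a2.png",cv2.resize(ims[1],(768,576),interpolation=2))
E
```

```text
{'clock': np.float64(0.0), 'joint_pos': array([ 1.181,  0.481,  1.597,  0.   ,  1.065, -0.047]), 'joint_vel': array([ 0.   ,  0.   , -0.001,  0.001, -0.   , -0.   ]), 'effort': array([-1.0000e-03, -9.5066e+01, -4.3017e+01, -1.0000e-03,  1.3000e-02,
        0.0000e+00]), 'eef_pos': array([0.218, 0.612, 0.248]), 'tcp_rot': array([-5.360e-01, -3.095e+00,  2.000e-03]), 'ft_force': array([-0.559,  0.071,  0.418]), 'wrist_torque': array([-0.085,  0.012,  0.007]), 'opening': np.float64(0.085)} 0.017
scene spindle_base [(0.65, [0.591, -0.164, 0.031])]
scene shaft_top [(0.55, [0.594, -0.166, 0.082])]
scene socket [(0.85, [0.587, -0.168, 0.031])]
scene collar [(0.87, [0.536, 0.193, 0.074]), (0.68, [0.684, 0.226, 0.029]), (0.6, [0.5, 0.302, 0.03]), (0.56, [0.392, 0.193, 0.028])]
scene rest [(0.76, [0.568, 0.187, 0.032])]
scene tin_ring [(0.73, [0.78, 0.047, 0.028])]
scene screwdriver [(0.82, [0.5, -0.416, 0.022])]
scene glue_jar [(0.83, [0.623, 0.384, 0.068])]
scene washer [(0.62, [0.623, 0.382, 0.068]), (0.5, [0.595, -0.157, 0.046])]
top spindle_base [(0.66, [0.567, -0.178, 0.031])]
top shaft_top [(0.45, [0.583, -0.163, 0.089])]
top socket [(0.71, [0.562, -0.178, 0.036]), (0.52, [0.535, 0.193, 0.073])]
top collar [(0.86, [0.381, 0.181, 0.029]), (0.77, [0.534, 0.195, 0.071]), (0.68, [0.491, 0.299, 0.029]), (0.55, [0.677, 0.222, 0.027])]
top rest [(0.39, [0.548, 0.183, 0.044])]
top tin_ring [(0.98, [0.772, 0.042, 0.036])]
top screwdriver [(0.74, [0.495, -0.42, 0.023])]
top glue_jar [(0.7, [0.605, 0.364, 0.068]), (0.66, [0.563, -0.174, 0.034]), (0.36, [0.549, 0.182, 0.045])]
top washer [(0.52, [0.58, -0.16, 0.051]), (0.28, [0.564, -0.176, 0.035])]
```

View pics/a1.png

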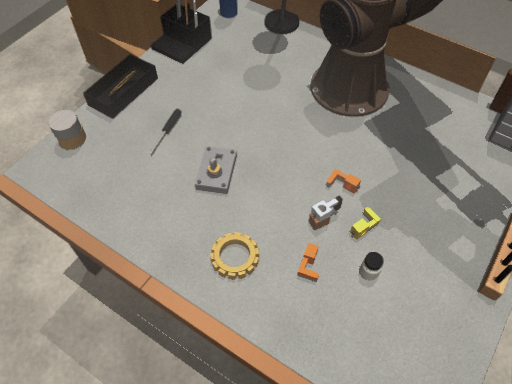

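View pics/a2.png

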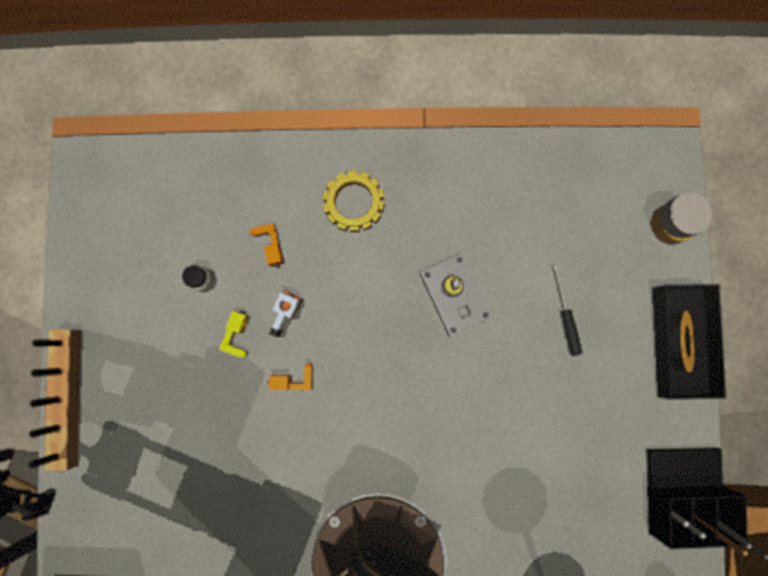

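The candidates with the collar's shape, in `a2.png` (top view) pixels, are orange (268,245), yellow (235,333), orange (292,378) and silver (285,305). The silver one has the black plug at (277,331) and is the only one on the wooden rest, so it fits the description. The spindle base is at (455,295), with its socket at (464,312). Next I'll compute the poses.

```bash
python3 - <<'E'
from h import *
z=np.load("top.npz")
for cam in("top","scene"):
    z=np.load(cam+".npz");im=z["im"];W=cloud(cam,z["d"])
    m=(abs(W[...,2]-.031)<.008)&(np.hypot(W[...,0]-.567,W[...,1]+.178)<.12)
    p=W[m][:,:2].astype(np.float32);r=cv2.minAreaRect(p*1000);print(cam,"plate",r,W[m][:,2].mean(),m.sum())
    b=cv2.boxPoints(r);print(b.round().tolist())
    m=(W[...,2]>.075)&(np.hypot(W[...,0]-.585,W[...,1]+.165)<.05);print("shaft",W[m].mean(0),W[m].max(0),m.sum())
    m=(W[...,2]>.06)&(np.hypot(W[...,0]-.535,W[...,1]-.193)<.09)
    p=W[m];print("collar",cv2.minAreaRect((p[:,:2]*1000).astype(np.float32)),p.mean(0),m.sum())
    g=cv2.cvtColor(im,6)
    d=m&(g<70);print("dark",W[d].mean(0) if d.any() else 0,d.sum()); d=m&(g>130);print("bright",W[d].mean(0),d.sum())
z=np.load("scene.npz")
cv2.imwrite("pics/b1.png",cv2.resize(z["im"][180:260,290:390],(800,640)[:2],interpolation=cv2.INTER_CUBIC)[:600])
E
```

```text
top plate ((566.7728881835938, -175.93006896972656), (150.0634307861328, 101.68580627441406), 24.17108917236328) 0.030114500130561044 1320
[[478.0, -160.0], [519.0, -253.0], [656.0, -192.0], [614.0, -99.0]]
shaft [ 0.5846943  -0.16794916  0.08773136] [ 0.5959631  -0.16080761  0.09279409] 37
collar ((525.7333374023438, 190.80438232421875), (40.28014373779297, 93.3297348022461), 66.44461822509766) [0.53043234 0.18818417 0.07329451] 234
dark [0.4937515  0.20190124 0.07276792] 17
bright [0.5361942  0.18638683 0.07405147] 184
scene plate ((568.3490600585938, -175.9532470703125), (156.9575958251953, 101.69170379638672), 24.4853572845459) 0.03082273971734908 1149
[[476.0, -162.0], [518.0, -255.0], [661.0, -190.0], [619.0, -97.0]]
shaft [ 0.59111855 -0.16603801  0.08624143] [ 0.60044351 -0.16003616  0.09609629] 46
collar ((528.7669677734375, 190.94764709472656), (43.102699279785156, 97.0672378540039), 67.77142333984375) [0.53623868 0.18911001 0.07271352] 314
dark [0.49328264 0.21019558 0.07185892] 25
bright [0.53834259 0.18650725 0.07475353] 209
```

View pics/b1.png

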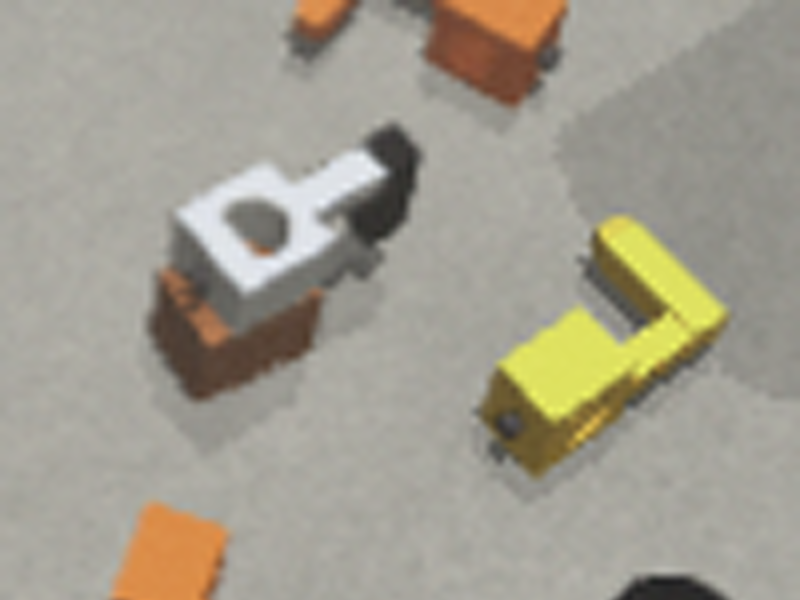

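The enlarged crop confirms the choice. The silver hub at (255,220) has a D bore, a black plug at (385,180) and a wood block under it, while the yellow and orange ones lie flat on the bench. I'll move over the spindle next.

```bash
cat >> h.py <<'E'
def rel(xyz,yaw,st=None):
    """row to reach world xyz (m), tool down, tool-y direction yaw (deg, mod 180)"""
    st=st or manip.sense();A=R.from_rotvec(st["tcp_rot"]).as_matrix()
    cur=np.degrees(np.arctan2(A[1,1],A[0,1]));yaw=cur+(yaw-cur+90)%180-90
    y=np.array([np.cos(np.radians(yaw)),np.sin(np.radians(yaw)),0]);z=np.array([0,0,-1.])
    B=np.c_[np.cross(y,z),y,z]
    rv=np.degrees(R.from_matrix(A.T@B).as_rotvec());s=A.T@(np.array(xyz)-st["eef_pos"])*100
    print("cur yaw",cur.round(2),"pos",np.round(st["eef_pos"],4),"F",np.round(st["ft_force"],1),"open",round(float(st["opening"]),4),"t",st["clock"],"j6",st["joint_pos"][5].round(2))
    print("ROW",rv.round(2),s.round(2))
E
python3 -c "
from h import *
rel([.585,-.168,.25],78);print(np.round(get_calibration('wrist')['mount'],3))"
```

```text
cur yaw 70.36 pos [0.2185 0.6122 0.2483] F [-0.9 -0.5 -0.1] open 0.0852 t 1.0 j6 -0.05
ROW [-0.   -0.   -7.64] [-60.75 -61.15  -0.17]
[[-0.001 -0.966 -0.258  0.065]
 [ 1.    -0.001  0.     0.   ]
 [-0.    -0.258  0.966 -0.126]
 [ 0.     0.     0.     1.   ]]
```

```bash
python3 -m pendant '0 0 -7.6 -60.7 -61.2 0 1;0 0 -7.6 -60.7 -61.2 0 1;0 0 -7.6 -60.7 -61.2 0 1;0 0 -7.6 -60.7 -61.2 0 1;0 0 -7.6 -60.7 -61.2 0 1;0 0 -7.6 -60.7 -61.2 0 1;0 0 -7.6 -60.7 -61.2 0 1;0 0 -7.6 -60.7 -61.2 0 1'; python3 -c "
from h import *
rel([.585,-.168,.25],78)"
```

```text
clock: 2.0
eef_pos: [0.4315, 0.1577, 0.2486]
tcp_rot: [0.329, 3.123, 0.001]
ft_force: [1.0, 1.1, -0.0]
opening: 0.0855
cur yaw 77.97 pos [0.4315 0.1577 0.2486] F [ 1.   1.1 -0. ] open 0.0855 t 2.0 j6 -1.08
ROW [ 0.03  0.05 -0.03] [-21.81 -28.65  -0.13]
```

```bash
python3 -m pendant '0 0 0 -21.8 -28.6 2 1;0 0 0 -21.8 -28.6 2 1;0 0 0 -21.8 -28.6 2 1;0 0 0 -21.8 -28.6 2 1;0 0 0 -21.8 -28.6 2 1;0 0 0 -21.8 -28.6 2 1;0 0 0 -21.8 -28.6 2 1;0 0 0 -21.8 -28.6 2 1'; python3 - <<'E'
from h import *
st=manip.sense();im,d=grab_frame("wrist");np.savez("w1.npz",im=im,d=d,p=st["eef_pos"],r=st["tcp_rot"])
cv2.imwrite("pics/w1.png",cv2.resize(im,(768,576),interpolation=2))
rel([.585,-.168,.22],78,st)
W=cloud("wrist",d,st)
m=(abs(W[...,2]-.031)<.006)&(np.hypot(W[...,0]-.567,W[...,1]+.178)<.12)
print(cv2.minAreaRect((W[m][:,:2]*1000).astype(np.float32)),np.median(W[m][:,2]))
m=(W[...,2]>.085)&(W[...,2]<.1)&(np.hypot(W[...,0]-.585,W[...,1]+.168)<.04)
p=W[m];print("shaft",p.mean(0),np.median(p,0),cv2.minEnclosingCircle((p[:,:2]*1000).astype(np.float32)),m.sum())
for l in("shaft_top","socket"):
    T=cam2world("wrist",st);print(l,[(round(x["p"],2),np.round(T[:3,:3]@np.array(x["location"])+T[:3,3],3).tolist()) for x in look_for("wrist",l)[:2]])
E
```

```text
clock: 3.0
eef_pos: [0.5847, -0.1673, 0.2284]
tcp_rot: [0.33, 3.124, 0.001]
ft_force: [0.3, -0.4, -0.5]
opening: 0.0857
cur yaw 77.93 pos [ 0.5847 -0.1673  0.2284] F [ 0.3 -0.4 -0.5] open 0.0857 t 3.0 j6 -1.69
ROW [ 0.04  0.   -0.07] [-0.05 -0.06  0.84]
((566.2116088867188, -173.48179626464844), (149.98692321777344, 100.52745056152344), 24.081350326538086) 0.030277999330015792
shaft [ 0.58341932 -0.16672823  0.08889571] [ 0.58338915 -0.16658726  0.08945541] ((583.6845703125, -165.726318359375), 11.035935401916504) 358
shaft_top [(0.73, [0.583, -0.167, 0.088])]
socket [(0.87, [0.562, -0.171, 0.033])]
```

View pics/w1.png

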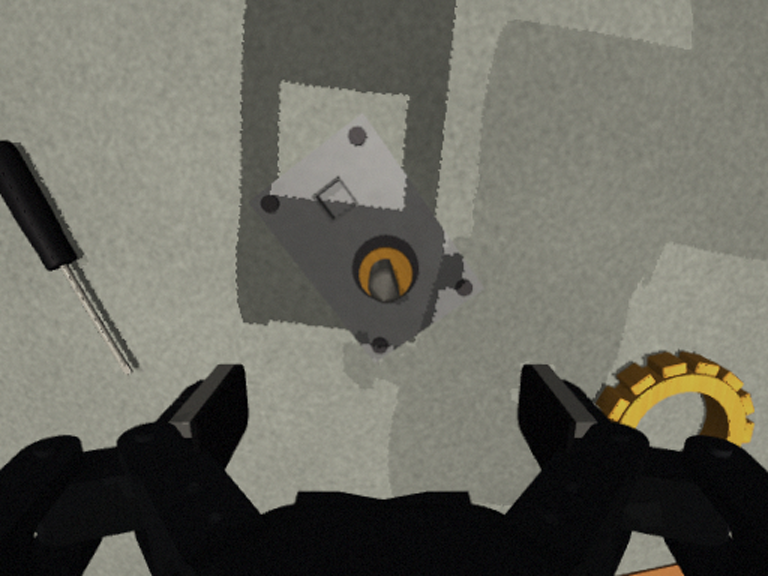

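The wrist view shows the base with its socket at (336,198), the washer at (385,268) and the shaft top at (386,280). The screwdriver is at left and the ring at right. I'll enlarge the shaft top to estimate the flat's angle.

```bash
python3 - <<'E'
from h import *
z=np.load("w1.npz");st=dict(eef_pos=z["p"],tcp_rot=z["r"]);W=cloud("wrist",z["d"],st)
m=(W[...,2]>.082)&(W[...,2]<.1)&(np.hypot(W[...,0]-.584,W[...,1]+.166)<.02)
p=W[m][:,:2]-np.array([.584,-.1655])
a=np.degrees(np.arctan2(p[:,1],p[:,0]));
for lo in range(-180,180,15):
    s=(a>=lo)&(a<lo+15); print(lo,(1000*np.hypot(*p[s].T).max()).round(1) if s.any() else None,end='; ')
c=cv2.convertScaleAbs(z["im"][155:215,225:290],alpha=2)
cv2.imwrite("pics/w2.png",cv2.resize(c,(650,600),interpolation=cv2.INTER_CUBIC))
E
```

```text
-180 10.9; -165 10.9; -150 10.9; -135 10.3; -120 10.8; -105 10.5; -90 10.5; -75 10.1; -60 10.1; -45 10.7; -30 10.5; -15 10.7; 0 10.7; 15 10.6; 30 10.2; 45 9.2; 60 7.3; 75 6.2; 90 5.7; 105 6.3; 120 7.3; 135 9.5; 150 10.9; 165 11.3;
```

View pics/w2.png

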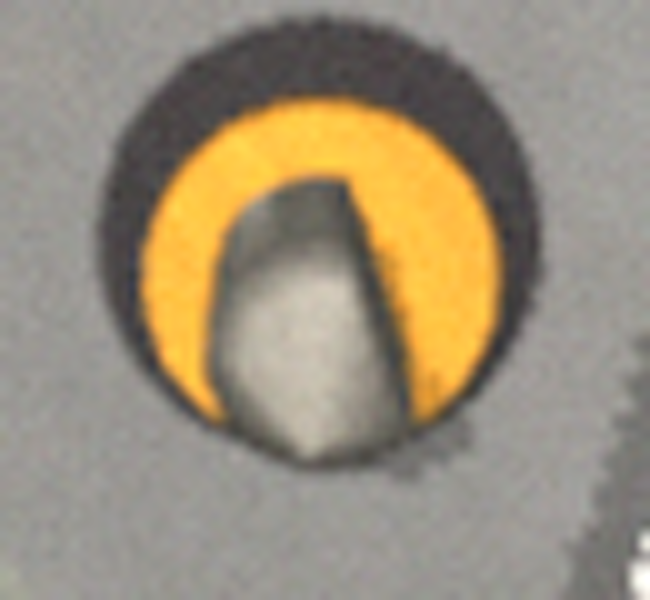

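The radius profile puts the flat's normal at about 97°, and the crop's edge from (345,180) to (410,420) gives about 93°. I'll take 96° in world, so the shaft joint is about 1.25 rad, which is within range. I'll approach with the jaws along it.

```bash
python3 -c "
from h import *
rel([.5843,-.168,.073],96)"
```

```text
cur yaw 78.03 pos [ 0.5848 -0.1665  0.2289] F [ 0.2 -0.3  0. ] open 0.0852 t 3.15 j6 -1.69
ROW [  0.03   0.05 -17.97] [ 0.03 -0.17 15.59]
```

```bash
python3 -m pendant '0 0 -9 0 -0.17 3 1;0 0 -18 0 -0.17 7 1;0 0 -18 0 -0.17 11 1;0 0 -18 0 -0.17 14 1;0 0 -18 0 -0.17 15.6 1;0 0 -18 0 -0.17 15.6 1;0 0 -18 0 -0.17 15.6 0;0 0 -18 0 -0.17 15.6 -0.2' 30; python3 -c "
from h import *
rel([.5843,-.168,.073],96)"
```

```text
clock: 4.15
eef_pos: [0.5853, -0.1682, 0.0741]
tcp_rot: [-0.165, 3.135, -0.0]
ft_force: [0.3, -0.5, -0.2]
opening: 0.0518
cur yaw 96.03 pos [ 0.5853 -0.1682  0.0741] F [ 0.3 -0.5 -0.2] open 0.0518 t 4.15 j6 -2.01
ROW [-0.03  0.15  0.03] [0.09 0.03 0.11]
```

```bash
python3 -m pendant '0 0 0 0 0 0 -1;0 0 0 0 0 0 -1;0 0 0 0 0 0 -1;0 0 0 0 0 0 -1;0 0 0 0 0 0 -1;0 0 0 0 0 0 -1' 30; python3 -c "
from h import *
rel([.5843,-.168,.073],96);print(manip.sense()['wrist_torque'])"
```

```text
clock: 4.9
eef_pos: [0.5856, -0.1677, 0.0749]
tcp_rot: [-0.165, 3.134, 0.0]
ft_force: [-0.9, 7.1, 11.2]
opening: 0.0163
cur yaw 96.02 pos [ 0.5856 -0.1677  0.0749] F [-0.9  7.1 11.2] open 0.0163 t 4.9 j6 -2.01
ROW [-0.01  0.2   0.02] [ 0.14 -0.01  0.19]
[1.17895002 0.07537529 0.00143326]
```

An opening of 16.3 mm means the jaws sit square across the flat, which should measure 17 mm. I'll turn 72° about the shaft axis.

```bash
python3 -m pendant '0 0 9 0.04 0 0 -1;0 0 18 0.08 0.01 0 -1;0 0 27 0.11 0.03 0 -1;0 0 36 0.15 0.05 0 -1;0 0 45 0.18 0.07 0 -1;0 0 54 0.20 0.10 0 -1;0 0 63 0.22 0.14 0 -1;0 0 72 0.24 0.17 0 -1' 40; python3 -c "
from h import *
rel([.5817,-.1665,.075],24.1);print(manip.sense()['wrist_torque'])"
```

```text
clock: 5.9
eef_pos: [0.5828, -0.1669, 0.075]
tcp_rot: [1.715, 2.629, 0.002]
ft_force: [-2.4, -6.8, -0.6]
opening: 0.0161
cur yaw 23.74 pos [ 0.5828 -0.1669  0.075 ] F [-2.4 -6.8 -0.6] open 0.0161 t 5.9 j6 -0.74
ROW [ 0.15  0.09 -0.36] [ 0.08 -0.08 -0.  ]
[-1.27954786  0.64881746  0.11774524]
```

```bash
python3 -m pendant '0 0 0 0 0 0 -1;0 0 0 0 0 0 -1;0 0 0 0 0 0 -1;0 0 0 0 0 0 1;0 0 0 0 0 0 1;0 0 0 0 0 0 1;0 0 0 0 0 0 1;0 0 0 0 0 0 1'; python3 -m pendant '0 0 0 0 0 -5 1;0 0 0 0 0 -10 1;0 0 0 0 0 -15 1;0 0 0 0 0 -15.5 1;0 0 0 0 0 -15.5 1'; python3 - <<'E'
from h import *
st=manip.sense();im,d=grab_frame("wrist");np.savez("w3.npz",im=im,d=d,p=st["eef_pos"],r=st["tcp_rot"])
W=cloud("wrist",d,st)
m=(abs(W[...,2]-.031)<.006)&(np.hypot(W[...,0]-.567,W[...,1]+.178)<.12)
r=cv2.minAreaRect((W[m][:,:2]*1000).astype(np.float32));print(r)
m=(W[...,2]>.082)&(W[...,2]<.1)&(np.hypot(W[...,0]-.584,W[...,1]+.166)<.02)
p=W[m][:,:2];print(cv2.minAreaRect((p*1000).astype(np.float32)),cv2.minEnclosingCircle((p*1000).astype(np.float32)))
p=p-np.array([.584,-.1655]);a=np.degrees(np.arctan2(p[:,1],p[:,0]))
for lo in range(-180,180,15):
    s=(a>=lo)&(a<lo+15); print(lo,(1000*np.hypot(*p[s].T).max()).round(1) if s.any() else None,end='; ')
print()
rel([.535,.188,.2],67,st)
E
```

```text
clock: 6.9
eef_pos: [0.5828, -0.1669, 0.075]
tcp_rot: [1.715, 2.629, 0.002]
ft_force: [0.2, 0.2, 0.8]
opening: 0.0855
clock: 7.52
eef_pos: [0.5822, -0.1668, 0.23]
tcp_rot: [1.715, 2.628, 0.002]
ft_force: [-0.5, -0.0, -0.8]
opening: 0.0854
((566.1876220703125, -173.27146911621094), (149.96389770507812, 99.90827941894531), 23.970365524291992)
((581.8310546875, -165.51031494140625), (15.611554145812988, 21.506298065185547), 24.12983512878418) ((583.830322265625, -164.9518280029297), 11.067806243896484)
-180 10.4; -165 9.8; -150 10.2; -135 10.0; -120 9.6; -105 10.1; -90 10.5; -75 9.1; -60 10.2; -45 10.6; -30 9.2; -15 7.0; 0 6.0; 15 5.8; 30 5.9; 45 7.0; 60 8.9; 75 11.6; 90 11.6; 105 11.6; 120 11.2; 135 11.5; 150 11.2; 165 11.0; 
cur yaw 23.74 pos [ 0.5822 -0.1668  0.23  ] F [-0.5 -0.  -0.8] open 0.0854 t 7.525 j6 -0.74
ROW [  0.12   0.17 -43.26] [34.38  9.95  2.97]
```

The shaft is at 24.1° against the base's 24.0°, so it's aligned and released. Next I'll go above the collar.

```bash
python3 -m pendant '0 0 -43 34.4 10 1 1;0 0 -43 34.4 10 1 1;0 0 -43 34.4 10 1 1;0 0 -43 34.4 10 1 1;0 0 -43 34.4 10 1 1;0 0 -43 34.4 10 1 1;0 0 -43 34.4 10 1 1;0 0 -43 34.4 10 1 1'; python3 - <<'E'
from h import *
st=manip.sense();im,d=grab_frame("wrist");np.savez("w4.npz",im=im,d=d,p=st["eef_pos"],r=st["tcp_rot"])
W=cloud("wrist",d,st)
cv2.imwrite("pics/w4.png",cv2.resize(im,(768,576),interpolation=2))
m=(abs(W[...,2]-.075)<.008)&(np.hypot(W[...,0]-.53,W[...,1]-.19)<.09)
p=(W[m]*1000).astype(np.float32);r=cv2.minAreaRect(p[:,:2]);print(r,np.median(p[:,2]),m.sum())
# hub only: width-filter along the long axis
a=np.radians(r[2] if r[1][0]>r[1][1] else r[2]-90);u=np.array([np.cos(a),np.sin(a)]);v=np.array([-u[1],u[0]])
if u[0]<0:u,v=-u,-v
s=p[:,:2]@u;t=p[:,:2]@v
for b in np.arange(s.min(),s.max(),5):
    k=(s>=b)&(s<b+5); print(round(b-s.min()),t[k].min().round(1),t[k].max().round(1))
print("yaw",np.degrees(np.arctan2(u[1],u[0])))
hub=p[(s>s.max()-38)];print("hub",cv2.minAreaRect(hub[:,:2]))
rel([.535,.188,.08],67,st)
E
```

```text
clock: 8.57
eef_pos: [0.5342, 0.1882, 0.2178]
tcp_rot: [0.632, 3.077, -0.001]
ft_force: [-0.1, 0.2, 0.7]
opening: 0.0856Traceback (most recent call last):
  File "<stdin>", line 6, in <module>
cv2.error: OpenCV(4.12.0) /io/opencv/modules/imgproc/src/convhull.cpp:143: error: (-215:Assertion failed) total >= 0 && (depth == CV_32F || depth == CV_32S) in function 'convexHull'
```

View pics/w4.png

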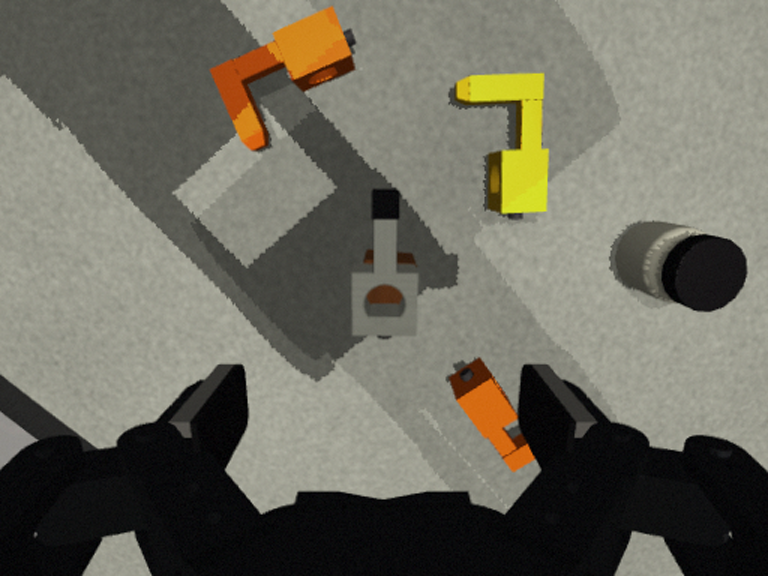

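The silver hub is at (384,304), with its D bore flat towards the bottom, the black plug at (385,204) and the set screw at (384,336). The orange and yellow look-alikes and the jar are clear of the jaws' path.

```bash
python3 - <<'E'
from h import *
z=np.load("w4.npz");st=dict(manip.sense());st["eef_pos"]=z["p"];st["tcp_rot"]=z["r"]
W=cloud("wrist",z["d"],st)
m=(abs(W[...,2]-.075)<.008)&(np.hypot(W[...,0]-.53,W[...,1]-.19)<.09)
p=(W[m]*1000).astype(np.float32);q=np.ascontiguousarray(p[:,:2]);r=cv2.minAreaRect(q);print(r,np.median(p[:,2]),m.sum())
a=np.radians(r[2] if r[1][0]>r[1][1] else r[2]-90);u=np.array([np.cos(a),np.sin(a)])
if u[0]<0:u=-u
v=np.array([-u[1],u[0]]);s=q@u
yaw=np.degrees(np.arctan2(u[1],u[0]))
hub=np.ascontiguousarray(q[s>s.max()-40.]);h=cv2.minAreaRect(hub);print("yaw",yaw,"hub",h)
for e in("hub",):pass
t=q@v
for b in np.arange(0,s.max()-s.min(),8):
    k=(s-s.min()>=b)&(s-s.min()<b+8); print(round(b),t[k].min().round(1),t[k].max().round(1))
rel([h[0][0]/1000,h[0][1]/1000,.0625],yaw+90,st)
E
```

```text
((523.22021484375, 194.02601623535156), (40.1589241027832, 87.3459243774414), 66.24382019042969) 75.09706 2356
yaw -23.756179809570312 hub ((544.8986206054688, 184.4844970703125), (40.1589241027832, 39.975311279296875), 66.24382019042969)
0 381.1 395.9
8 381.1 396.1
16 382.0 395.3
24 382.1 395.3
32 382.1 394.7
40 368.3 408.3
48 368.6 408.4
56 368.4 407.9
64 368.3 408.1
72 368.3 408.4
80 368.3 408.4
cur yaw 66.79 pos [0.5342 0.1882 0.2178] F [ 0.3 -0.2  1.2] open 0.0857 t 8.625 j6 -0.88
ROW [-0.05  0.02  0.55] [-1.13  0.09 15.53]
```

```bash
python3 -m pendant '0 0 0.5 -1.1 0.1 4 1;0 0 0.5 -1.1 0.1 8 1;0 0 0.5 -1.1 0.1 12 1;0 0 0.5 -1.1 0.1 14.5 1;0 0 0.5 -1.1 0.1 15.5 1;0 0 0.5 -1.1 0.1 15.5 1;0 0 0.5 -1.1 0.1 15.5 -0.1;0 0 0.5 -1.1 0.1 15.5 -0.1' 60; python3 -m pendant '0 0 0 0 0 0 -1;0 0 0 0 0 0 -1;0 0 0 0 0 0 -1;0 0 0 0 0 0 -1;0 0 0 0 0 0 -1' 60;python3 -c "
from h import *
rel([.5449,.1845,.0625],66.24)"
```

```text
clock: 9.62
eef_pos: [0.5456, 0.1843, 0.0641]
tcp_rot: [0.647, 3.072, 0.0]
ft_force: [0.4, -0.3, -0.1]
opening: 0.0515
clock: 10.25
eef_pos: [0.5459, 0.1844, 0.0646]
tcp_rot: [0.646, 3.072, 0.001]
ft_force: [-1.6, -0.6, 8.1]
opening: 0.0393
cur yaw 66.24 pos [0.5459 0.1844 0.0646] F [-1.6 -0.6  8.1] open 0.0393 t 10.25 j6 -0.88
ROW [ 0.06  0.15 -0.01] [ 0.1  -0.03  0.21]
```

```bash
python3 -m pendant '0 0 0 0 0 -3 -1;0 0 0 0 0 -6 -1;0 0 0 0 0 -10 -1;0 0 0 0 0 -12 -1;0 0 0 0 0 -12 -1;0 0 0 0 0 -12 -1' 60; python3 - <<'E'
from h import *
st=manip.sense();im,d=grab_frame("wrist");np.savez("w5.npz",im=im,d=d,p=st["eef_pos"],r=st["tcp_rot"])
W=cloud("wrist",d,st);A=R.from_rotvec(st["tcp_rot"]).as_matrix();T=(W-st["eef_pos"])@A*1000
ok=(abs(T[...,2]+10)<6)&(abs(T[...,1])<20.5)&(T[...,0]>-30)&(T[...,0]<80)
p=T[ok];print(len(p),p.min(0),p.max(0),np.median(p,0))
print(np.histogram(p[:,2],8))
q=np.ascontiguousarray(p[p[:,0]<16][:,:2].astype(np.float32));print(cv2.minAreaRect(q))
arm=p[(p[:,0]>25)&(abs(p[:,1])<12)]
for x in range(22,75,8):
    k=arm[abs(arm[:,0]-x)<4]
    if len(k):print(x,k[:,1].min().round(1),k[:,1].max().round(1),np.median(k[:,2]).round(1))
cv2.imwrite("pics/w5.png",cv2.resize(im,(768,576),interpolation=2))
rel([.585,-.1647,.185],114,st)
E
```

```text
clock: 11.0
eef_pos: [0.545, 0.1843, 0.1836]
tcp_rot: [0.647, 3.073, -0.0]
ft_force: [-0.3, -0.7, -3.0]
opening: 0.0388
11441 [-19.59925417 -20.49864339 -15.99847003] [68.79911134 20.47823063 -4.01042971] [ 17.98337578   0.18885377 -10.58165483]
(array([  66,   75,  747, 8267, 1698,  196,  200,  192]), array([-15.99847003, -14.49996499, -13.00145995, -11.50295491,
       -10.00444987,  -8.50594483,  -7.00743979,  -5.50893475,
        -4.01042971]))
((-1.8012504577636719, -0.013544082641601562), (35.59566879272461, 40.9767951965332), 0.014848470687866211)
22 -6.6 6.6 -10.6
30 -7.0 7.0 -10.6
38 -7.0 7.0 -10.6
46 -6.8 6.8 -10.6
54 -8.1 7.9 -10.7
62 -8.0 8.0 -10.8
70 -7.9 8.0 -10.7
cur yaw 66.24 pos [0.545  0.1843 0.1836] F [-0.3 -0.7 -3. ] open 0.0388 t 11.0 j6 -0.88
ROW [-3.000e-02  9.000e-02 -4.776e+01] [-17.73 -30.33  -0.12]
```

View pics/w5.png

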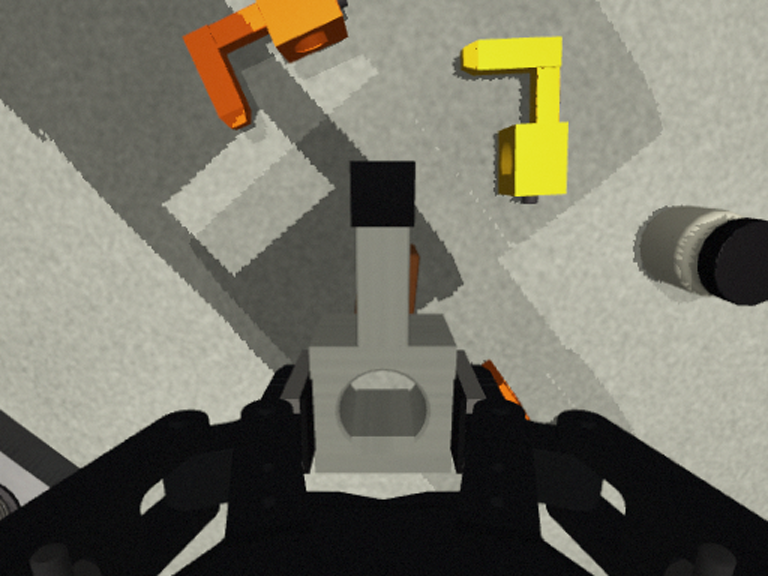

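The collar is held level and square. The bore is 0.6 mm to tool +x and the underside is 19.4 mm below the TCP. I'll carry it over the spindle.

```bash
python3 -m pendant '0 0 -6 -2.2 -3.8 0 -1;0 0 -12 -4.4 -7.6 0 -1;0 0 -18 -6.6 -11.4 0 -1;0 0 -24 -8.8 -15.2 0 -1;0 0 -30 -11.1 -19 0 -1;0 0 -36 -13.3 -22.7 0 -1;0 0 -42 -15.5 -26.5 0 -1;0 0 -47.8 -17.7 -30.3 0 -1' 60; python3 -m pendant '0 0 0 0 0 0 -1;0 0 0 0 0 0 -1' ; python3 - <<'E'
from h import *
st=manip.sense();im,d=grab_frame("wrist");np.savez("w6.npz",im=im,d=d,p=st["eef_pos"],r=st["tcp_rot"])
W=cloud("wrist",d,st)
m=(abs(W[...,2]-.0305)<.006)&(np.hypot(W[...,0]-.567,W[...,1]+.178)<.12)
print(cv2.minAreaRect(np.ascontiguousarray(W[m][:,:2]*1000).astype(np.float32)))
T=cam2world("wrist",st)
for l in("socket","plug_tip","hub_top"):print(l,[(round(x["p"],2),np.round(T[:3,:3]@np.array(x["location"])+T[:3,3],3).tolist()) for x in look_for("wrist",l)[:2]])
rel([.5847,-.1648,.112],114,st)
c=cv2.convertScaleAbs(im,alpha=1.6)
cv2.imwrite("pics/w6.png",cv2.resize(c,(768,576),interpolation=2))
E
```

```text
clock: 12.05
eef_pos: [0.5842, -0.1657, 0.1822]
tcp_rot: [0.659, -3.071, -0.0]
ft_force: [0.7, 0.7, -1.8]
opening: 0.0391
clock: 12.3
eef_pos: [0.5834, -0.1655, 0.1809]
tcp_rot: [0.656, -3.069, -0.003]
ft_force: [-0.2, 0.4, -2.9]
opening: 0.0389
((560.189453125, -176.10733032226562), (137.3709716796875, 100.48017120361328), 23.738645553588867)
socket [(0.68, [0.543, -0.188, 0.029])]
plug_tip [(0.57, [0.569, -0.174, 0.191])]
hub_top [(0.7, [0.565, -0.178, 0.194])]
cur yaw 114.14 pos [ 0.5834 -0.1655  0.1809] F [-0.2  0.4 -2.9] open 0.0389 t 12.3 j6 -2.32
ROW [ 0.13 -0.14  0.14] [-0.17 -0.01  6.89]
```

View pics/w6.png

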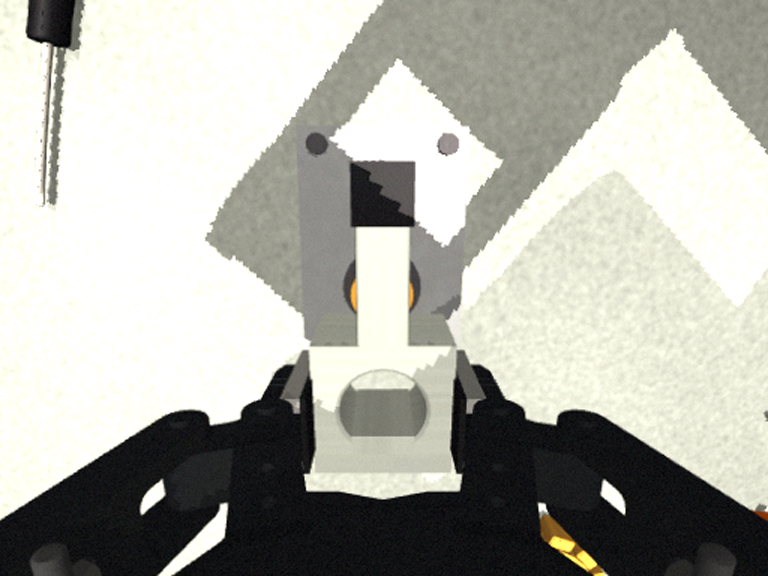

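The collar is centred over the base: the plate's edges are at columns about 300 and 465, and the plug is at 383. The hub hides the shaft from here, so I'll lower to just above it and correct there.

```bash
python3 -m pendant '0 0 0 -0.17 0 2 -1;0 0 0 -0.17 0 4 -1;0 0 0 -0.17 0 6 -1;0 0 0 -0.17 0 6.9 -1;0 0 0 -0.17 0 6.9 -1' 60; python3 -c "
from h import *
rel([.5847,-.1648,.077],114)"
```

```text
clock: 13.12
eef_pos: [0.5854, -0.1635, 0.1127]
tcp_rot: [0.661, -3.069, -0.002]
ft_force: [0.8, 0.2, -2.9]
opening: 0.0389
cur yaw 114.3 pos [ 0.5854 -0.1635  0.1127] F [ 0.8  0.2 -2.9] open 0.0389 t 13.125 j6 -2.32
ROW [ 0.08 -0.1   0.3 ] [ 0.11 -0.1   3.57]
```

```bash
python3 -m pendant '0 0 0.3 0.1 -0.1 0 -1;0 0 0.3 0.1 -0.1 0.8 -1;0 0 0.3 0.1 -0.1 1.6 -1;0 0 0.3 0.1 -0.1 1.6 -1' 60; python3 -c "
from h import *
rel([.5847,-.1648,.077],114);print(manip.sense()['wrist_torque'])"
```

```text
clock: 13.62
eef_pos: [0.5843, -0.1647, 0.0959]
tcp_rot: [0.652, -3.07, -0.003]
ft_force: [-0.8, -0.1, -2.9]
opening: 0.0391
cur yaw 113.99 pos [ 0.5843 -0.1647  0.0959] F [-0.8 -0.1 -2.9] open 0.0391 t 13.625 j6 -2.31
ROW [ 0.13 -0.16 -0.01] [-0.04 -0.03  1.89]
[ 0.03783064 -0.03084601 -0.005883  ]
```

```bash
python3 -m pendant '0.1 -0.1 0 -0.03 0 0.7 -1;0.1 -0.1 0 -0.03 0 1.4 -1;0.1 -0.1 0 -0.03 0 2.1 -1;0.1 -0.1 0 -0.03 0 2.4 -1;0.1 -0.1 0 -0.03 0 2.4 -1' 70; python3 -c "
from h import *
rel([.5847,-.1648,.0614],114);print(manip.sense()['wrist_torque'])"
```

```text
clock: 14.25
eef_pos: [0.5842, -0.1645, 0.0718]
tcp_rot: [0.653, -3.071, -0.001]
ft_force: [-1.1, -0.0, -1.7]
opening: 0.0385
cur yaw 113.99 pos [ 0.5842 -0.1645  0.0718] F [-1.1 -0.  -1.7] open 0.0385 t 14.25 j6 -2.31
ROW [ 0.06 -0.09 -0.01] [-0.03 -0.05  1.04]
[ 0.03570535 -0.04858841  0.0214671 ]
```

The plug is past the socket's mouth with no contact force. I'll press down next.

```bash
python3 -m pendant '0 0 0 0 0 0.4 -1;0 0 0 0 0 0.7 -1;0 0 0 0 0 0.95 -1;0 0 0 0 0 1.05 -1;0 0 0 0 0 1.05 -1' 90; python3 -c "
from h import *
rel([.5847,-.1648,.0612],114);print(manip.sense()['wrist_torque'])"
```

```text
clock: 14.88
eef_pos: [0.5845, -0.1645, 0.0617]
tcp_rot: [0.653, -3.072, -0.001]
ft_force: [-3.6, 0.5, 10.6]
opening: 0.0387
cur yaw 113.99 pos [ 0.5845 -0.1645  0.0617] F [-3.6  0.5 10.6] open 0.0387 t 14.875 j6 -2.31
ROW [ 0.03 -0.06 -0.01] [-0.01 -0.03  0.05]
[ 0.17695963  0.48804551 -0.00510636]
```

```bash
python3 -m pendant '0 0 0 0 0 0.1 -1;0 0 0 0 0 0.1 -1;0 0 0 0 0 0.1 -1;0 0 0 0 0 0.1 -1' 90; python3 - <<'E'
from h import *
st=manip.sense();im,d=grab_frame("wrist")
rel([.5847,-.1648,.0612],114,st)
W=cloud("wrist",d,st);A=R.from_rotvec(st["tcp_rot"]).as_matrix();T=(W-st["eef_pos"])@A*1000
ok=(abs(T[...,2]+10.5)<5)&(abs(T[...,1])<20.5)&(T[...,0]>-22)&(T[...,0]<72)
p=T[ok];w=W[ok];hub=p[:,0]<19;print("hubtop z",np.median(w[hub],0),"arm end z",np.median(w[p[:,0]>52],0),"x",p[:,0].min(),p[:,0].max())
m=(abs(W[...,2]-.0305)<.005)&(np.hypot(W[...,0]-.567,W[...,1]+.178)<.12)
print(cv2.minAreaRect(np.ascontiguousarray(W[m][:,:2]*1000).astype(np.float32)))
m=(W[...,2]>.083)&(W[...,2]<.097)&(np.hypot(W[...,0]-.584,W[...,1]+.165)<.015)
if m.any():print("shaft",cv2.minEnclosingCircle(np.ascontiguousarray(W[m][:,:2]*1000).astype(np.float32)))
h=w[hub];print("hub",cv2.minAreaRect(np.ascontiguousarray(h[:,:2]*1000).astype(np.float32)))
cv2.imwrite("pics/w7.png",cv2.resize(im,(768,576),interpolation=2))
E
```

```text
clock: 15.38
eef_pos: [0.5845, -0.1645, 0.0617]
tcp_rot: [0.653, -3.072, -0.0]
ft_force: [-6.4, 2.3, 19.9]
opening: 0.0384
cur yaw 114.0 pos [ 0.5845 -0.1645  0.0617] F [-6.4  2.3 19.9] open 0.0384 t 15.375 j6 -2.31
ROW [ 0.01 -0.04 -0.  ] [-0.01 -0.03  0.05]
hubtop z [ 0.57865169 -0.16742991  0.07220311] arm end z [ 0.52911614 -0.18916808  0.07242353] x -19.79854696376155 68.68672730696844
((566.4564208984375, -173.19155883789062), (150.8292236328125, 100.96947479248047), 23.987146377563477)
shaft ((584.3058471679688, -165.58946228027344), 11.259090423583984)
hub ((584.880859375, -164.3939208984375), (38.792179107666016, 40.9506721496582), 23.927919387817383)
```

View pics/w7.png

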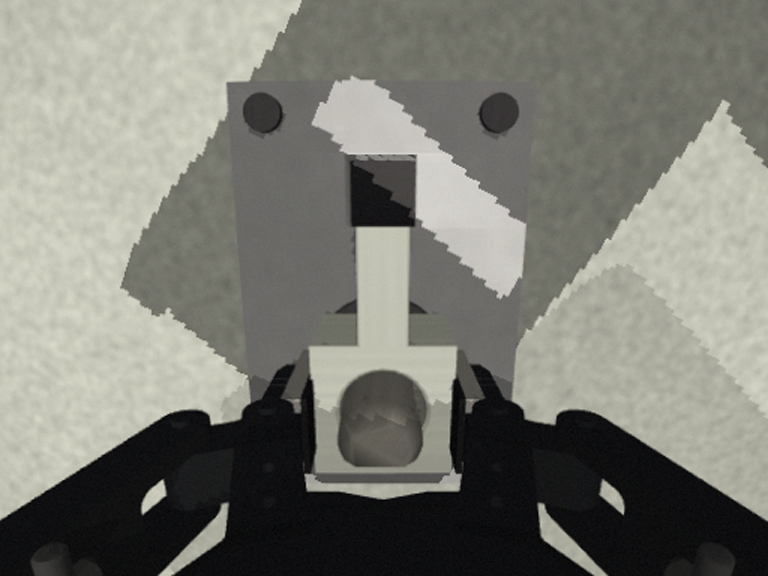

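The hub's top is at 72.2 mm, where 72 mm is fully home. Under further push the force rose to 20 N with no more travel, so the collar is at the stop. The shaft shows through the bore, and the plug at (383,190) is in the socket.

```bash
python3 -c "
from workcell import ticket,manip
print(ticket.finish_job());s=manip.sense();print(s['clock'],s['ft_force'],s['eef_pos'],s['opening'])"
```

```text
the job is handed in; nothing more can be done
None
the job is handed in; nothing more can be done
```

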